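Hold the counter's lid open

TASK

Stand the orange-capped vial upright on the light counter's raised loading ledge, let go of it, and leave the blue-capped vial alone. Then try the counter's lid by its handle with the blue release slide still home: the catch inside may or may not be holding it; if it holds, pull the slide forward to its stop to free it. Lift the lid at least 50 degrees and finish while still holding it up, because it falls shut by itself and a colleague will load the vial.

Things in the scene. Friction and masses are not known exactly. Their poses are not given: they have to be found in the camera images.
- counter: Light counter, a white benchtop instrument fixed to the worktop: flat deck 95 mm high and 180 mm wide, from 115 mm before to 115 mm behind the origin, keypad sloping down 40 mm farther in front. Origin on the worktop under the deck's middle; x points from the keypad to the back, y to the left flank with the ledge, z up. A grey lid hinged at the back lies on the deck, the blue slide before it.
- ledge (a point): Centre of the top of the aluminium loading ledge on the counter's left flank: flat shelf without rim, 90 mm along the counter's x and 38 mm along its y, 74 mm above the worktop. Axes as the counter's. The housing wall is 19 mm to the right (-y) of this point and rises 21 mm above the ledge.
- lid_handle (a point): Middle of the round bar of the lid's steel bow handle: bar 10 mm thick, 64 mm long along the counter's y, 34 mm above the lid's top (147 mm above the worktop when shut), with posts only at its ends. When shut it is 115 mm before and 41 mm above the hinge line. The bar can turn in the grip while the lid swings.
- lid_hinge (a point): Point on the lid's hinge line straight behind the handle's middle, 106 mm above the worktop. The hinge line runs along the counter's y. It does not move when the lid swings.
- lid (a joint): Opening angle in rad of the grey lid (142 x 128 x 16 mm, 0.26 kg): 0 shut, stop at 1.35. Weight and a weak spring shut it; lifting it at the handle takes 2 to 3 N. If the hidden catch holds it, it has about 3 mm play at the front edge (0.02 rad), then stops hard; if the catch is hung back it just opens. Which one differs from run to run and cannot be seen.
- release_slide (a joint): Travel of the blue release slide in m: 0 home, 0.013 at its stop, pulled forward (towards the keypad, the counter's -x). Near the stop it frees the catch, which then stays free. It moves with 2 N friction and stays where it is left.
- slide_grip (a point): Grip point of the release slide's blue thumb piece: block 14 mm along the counter's x, 16 mm wide along its y, standing 20 mm above the deck; the point is 12 mm above the deck (107 mm above the worktop). When home it is 29 mm in front of the lid's front edge. It can be pinched from above across its width.
- vial_orange: The sample: white plastic vial with an orange screw cap, 28 mm in diameter (cap 24 mm), 61 mm tall, about 25 g, standing on the worktop to the left of the counter. Origin at the centre of its underside, z up its axis.
- vial_blue: The other vial: same shape and size, blue cap. Origin at the centre of its underside. It stays where it is.

How it is judged:
On the way, in this order (a step that is already met when the one before it is completed fails the run):
1. the orange-capped vial stands upright on the loading ledge and has been let go of (x of vial_orange in the frame of ledge between -0.04 and 0.04 m and y of vial_orange in the frame of ledge between -0.012 and 0.012 m and z of vial_orange in the frame of ledge between -0.004 and 0.004 m and angle between vial_orange's own z axis and vertical below 0.1 rad and linear speed of vial_orange below 0.03 m/s and contact force between vial_orange and the arm below 0.05 N and contact force between vial_orange and the fingers below 0.05 N), for 0.3 s.
2. the lid is tried: lifted by the handle at least to the end of the catch's play while the release slide is still home (value of joint lid above 0.012 rad and value of joint release_slide below 0.003 m and contact force between the fingers and lid above 0.5 N), for 0.15 s.
At the end, for the whole second after the job is handed in: The lid is at least 0.85 rad (about 50 degrees) open, still, and held by the fingers (more than 0.5 N); the orange-capped vial stands upright on the ledge, its axis within 40 mm lengthwise and 12 mm crosswise of the ledge's centre, touched by nothing of the robot (all of step 1 and value of joint lid above 0.85 rad and velocity of joint lid between -0.1 and 0.1 rad/s and contact force between the fingers and lid above 0.5 N); the arm keeps its last pose, push and grip.
It fails at once if the blue-capped vial is moved more than 15 mm or tipped (distance of vial_blue from where it was at the start of the episode above 0.015 m or angle between vial_blue's own z axis and vertical above 0.3 rad).
It fails at once if the orange-capped vial is tipped over (angle between vial_orange's own z axis and vertical above 0.9 rad).
It also fails if it takes over 70 s, if anything falls off the work surface, if the arm or the gripper's body presses on something with over 40 N, if the wrist force passes 120 N, or if a joint passes its speed limit or range.

ROBOT

A 6-joint arm with a two-finger parallel gripper is mounted at the origin on a cart in front of the work surface, level with it; the furniture and walls round the work are solid. World frame = base frame: x ahead of the robot, y to its left, z up, the work surface at z = 0. Lengths are in m, angles in rad, forces in N, time in s.
With the tool pointing down it reaches from about 0.375 to 0.75 m from the base axis. Payload 9 kg.
Tool frame: the origin (TCP) lies midway between the tips of the shut fingers; the grasp point (between the pads) lies 19 mm behind it (grip_depth is the distance from the TCP to the grasp point, in m); z points along the fingers, y is the line along which they close (so a half turn about z gives the same grasp; the last joint's range is limited). The gripper opens to 85 mm and grips with 20 to 120 N. Pads are 22 mm wide; open, the fingers measure 114 mm over their backs; the gripper's body (76 mm by 85 mm) begins 54 mm behind the grasp point. The pads swing forward as they close: fully open they stand 13 mm farther back than shut.
Start: joints at [-1.549, 0.104, 0.097, 1.564, 0, 1.353], TCP at [0.143, -0.583, 0.231] pointing down, gripper open.
Joint ranges: [-2.99, 2.99], [-0.84, 1.86], [-1.1, 1.16], [-1.84, 2.11], [-1.51, 1.56], [-3.14, 3.14]. Speed limits (rad/s): [2.22, 2.22, 2.57, 3.14, 3.14, 3.14].

INTERFACE

Orientations are given as [roll, pitch, yaw] about the fixed x, y, z axes, in that order (R = Rz(yaw) Ry(pitch) Rx(roll)).
In Python, from workcell import state, read_camera, calibration, job_done, grip_depth gives the robot as it stands.
- The arm moves only by the tool move_arm, never from a script. Its argument "plan" is a list of rows, each a list of 7 numbers: the shift along the tool's x, y, z as a fraction of full scale, then the turn, a rotation vector about the tool's x, y, z as a fraction of full scale, then the opening, from 0 (shut) to 1 (fully open). In form: [[tx, ty, tz, rx, ry, rz, jaw], ...]. A call has 1 to 5 rows; each row is the pose to reach, as a shift and turn from the pose commanded when the call began, along the tool's axes at that moment; what a row does not reach only later rows make up. Full scale, the value 1, is 0.5 m for a shift and pi/2 rad for a turn. A row lasts 1/8 s, in which the tool goes at most 62.5 mm and 10.7 degrees, less where a joint would pass 70% of its speed; a pose out of reach is approached as far as the arm can. A call with a number of a shift or a turn outside -1 to 1 is refused whole. A call with a gripper value outside its range is refused whole. The fingers move at their own pace and stop on an object; "squeeze" is the grip in N (left out, the last holds). Time passes only in rows, so rows that repeat a pose let the fingers close. It gives the time, the measured TCP pose, the force, the opening and the grip force at its end, in the units of the state.
- state(): the state, without advancing time (a new reading comes with each control period).
- read_camera(name): name is "scene" or "top"; returns the picture (384x512x3 uint8, blue, green, red); there is no depth.
- calibration(name): a dict with "vertical_fov" (degrees; the focal length in pixels is half the picture's height over the tangent of half this angle, whatever the lens; pixels are square), "cx", "cy" (the principal point, pixels), "R" (3x3) and "t" (3): a world point X has camera coordinates R X + t. Camera axes: x right, y down, z forward; pixel columns grow to the right and rows downward; lengths in m; the calibration is good to about 2 mm. A picture is of the moment at which its call begins. calibration takes no time and is no camera call.
- job_done(): hands the job in; it is judged then, once.
The state is a dict: "clock": time; "joint_positions": joint angles; "joint_velocities": joint speeds; "tau": joint torques, N m; "eef_pos": TCP position; "ee_rot": TCP orientation; "contact_force": force on the tool from outside, world axes, zero at the start; "wrist_torque": the same for the moment, N m; "grip_width": finger opening in m; "grip_force": force on a finger pad.
Only numpy, scipy, OpenCV 4.12 (cv2) and the standard library are available. Lean on these libraries where they do the work, as an engineer would, in place of code of your own. Each camera call takes 0.05 s, during which the arm holds its last target. There are 200 camera calls.

## Working session

There is one attempt and no reset: what is moved stays moved. The work goes in short steps, Python scripts to look and compute and a tool call to move; the robot and the scene stay as the last step left them, time stands still between calls to the robot, and variables do not carry over. Pictures are saved under pics/ and viewed, at most 10 in all, crops included, and the job is handed in when it is done.

Besides the shell and the picture viewer there is one more tool, called after "Emit:" as a command line: name --pt "numbers of a row" for each row, then --argument value for the rest. move_arm: Moves the arm, as the interface text tells. Shift numbers are shares of 0.5 m and turn numbers shares of pi/2 rad, none past 1 either way. Its arguments: {"type":"object","properties":{"plan":{"type":"array","items":{"type":"array","items":{"type":"number"}}},"squeeze":{"type":"number"}},"required":["plan"]}

```bash
mkdir -p pics; ls
python3 - <<'E'
from workcell import *
import cv2
print(state()); print(grip_depth)
for n in("scene","top"):
    im=read_camera(n); cv2.imwrite(f"pics/{n}0.png",im); print(n,calibration(n))
E
```

```text
pics
{'clock': 0.0, 'joint_positions': array([-1.54870175e+00,  1.04704504e-01,  9.64869771e-02,  1.56388726e+00,
       -1.38131004e-05,  1.35309141e+00]), 'joint_velocities': array([-0.00012781, -0.00020366,  0.00139297, -0.00179682, -0.0012348 ,
        0.00107329]), 'tau': array([-5.47954860e-04, -5.56935489e+01,  5.03646576e+01,  1.70650048e-02,
       -4.17122956e-04, -2.23064643e-05]), 'eef_pos': array([ 0.14249967, -0.58250167,  0.23052902]), 'ee_rot': array([-3.14031209e+00, -2.69126483e-04,  2.39799324e-01]), 'contact_force': array([ 0.36612683, -0.31900959, -1.17520397]), 'wrist_torque': array([ 0.01881917, -0.02590895,  0.00026942]), 'grip_force': 0.0, 'grip_width': 0.08540913055644593}
0.0187
scene {'vertical_fov': 51.004331488577634, 'cx': 260.8298616198903, 'cy': 186.1226198690785, 'R': array([[-0.73212639, -0.68095169,  0.01719715],
       [-0.3784416 ,  0.38563118, -0.84146928],
       [ 0.56636817, -0.62256999, -0.54003121]]), 't': array([0.53705739, 0.2199497 , 0.73728377])}
top {'vertical_fov': 42.55855055044094, 'cx': 258.026739350685, 'cy': 195.91364751301506, 'R': array([[-0.02383592, -0.99971077,  0.00319756],
       [-0.98477186,  0.02292853, -0.17233302],
       [ 0.17220986, -0.00725658, -0.98503356]]), 't': array([0.22630296, 0.51877198, 1.22826771])}
```

View pics/scene0.png

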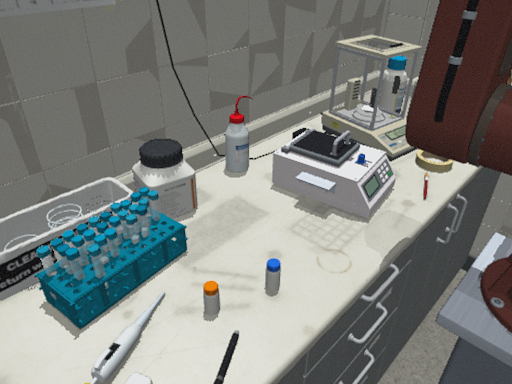

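View pics/top0.png

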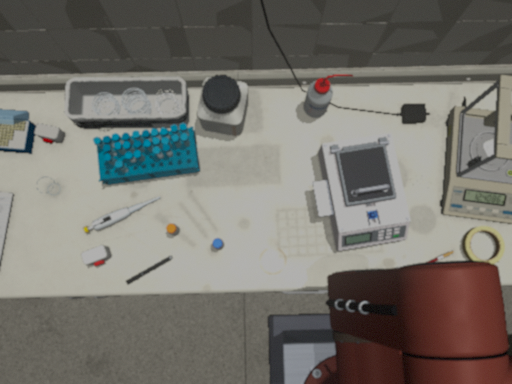

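The scene view shows the orange vial at (211,298), the blue one at (273,276) and the counter at about (333,170). In the top view they are at (172,229), (217,244) and (365,190), with the slide at (373,216) and the ledge at (323,197). I'll zoom in on the counter next.

```bash
cat > h.py <<'E'
import numpy as np, cv2
from workcell import *
def cal(n):
    c=calibration(n); f=192/np.tan(np.radians(c["vertical_fov"])/2)
    return c,f
def ray(n,u,v):
    c,f=cal(n); R=np.array(c["R"]); 
    return -R.T@np.array(c["t"]), R.T@np.array([(u-c["cx"])/f,(v-c["cy"])/f,1])
def onz(n,u,v,z):
    o,d=ray(n,u,v); return o+d*(z-o[2])/d[2]
def tri(a,b):
    (o1,d1),(o2,d2)=ray("scene",*a),ray("top",*b)
    s=np.linalg.lstsq(np.c_[d1,-d2],o2-o1,rcond=None)[0]
    p,q=o1+s[0]*d1,o2+s[1]*d2
    return (p+q)/2,np.linalg.norm(p-q)
def proj(n,X):
    c,f=cal(n); p=np.array(c["R"])@X+c["t"]; return c["cx"]+f*p[0]/p[2],c["cy"]+f*p[1]/p[2]
def blobs(im,lo,hi,amin=8):
    m=cv2.inRange(cv2.cvtColor(im,cv2.COLOR_BGR2HSV),lo,hi)
    n,l,s,c=cv2.connectedComponentsWithStats(m)
    return [(c[i].round(1).tolist(),s[i].tolist()) for i in range(1,n) if s[i,4]>=amin]
E
python3 - <<'E'
from h import *
for n in("scene","top"):
    im=cv2.imread(f"pics/{n}0.png")
    print(n,"orange",blobs(im,(8,180,120),(22,255,255)))
    print(n,"blue",[b for b in blobs(im,(105,170,80),(125,255,255))])
a=cv2.imread("pics/scene0.png")[115:225,260:405]; b=cv2.imread("pics/top0.png")[125:260,305:420]
cv2.imwrite("pics/c.png",np.hstack([cv2.resize(a,(400,303),interpolation=cv2.INTER_CUBIC) if 0 else cv2.copyMakeBorder(cv2.resize(a,(395,300),interpolation=cv2.INTER_CUBIC),0,170,0,5,0),cv2.resize(b,(400,470),interpolation=cv2.INTER_CUBIC)]))
E
```

```text
scene orange [([210.3, 286.7], [204, 281, 14, 14, 134])]
scene blue [([361.0, 158.6], [356, 154, 9, 10, 51]), ([273.1, 264.7], [267, 259, 13, 13, 132])]
top orange [([170.8, 228.0], [168, 225, 7, 7, 42])]
top blue []
```

View pics/c.png

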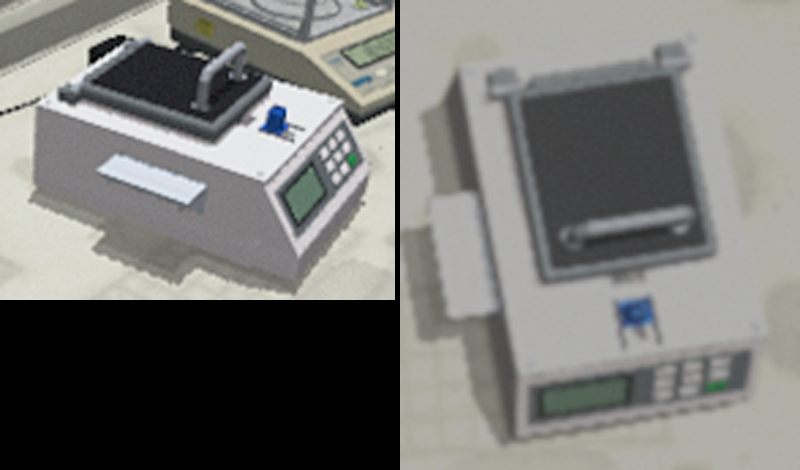

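Run:
```python
from h import *
np.set_printoptions(precision=4,suppress=True)
T=lambda x,y:(305+x/3.478-.36,125+y/3.481-.36); S=lambda x,y:(260+x/2.724-.32,115+y/2.727-.32)
for k,v in {"FL":(120,368),"FR":(357,335),"BL":(62,66),"BR":(292,38)}.items(): print("deck",k,onz("top",*T(*v),.095))
for v in [(50,98),(262,180),(343,98)]: print("deck scene",onz("scene",*S(*v),.095))
for v in [(30,197),(76,194),(100,312),(48,317)]: print("ledge",onz("top",*T(*v),.074))
for v in [(117,156),(98,171),(205,187),(190,203)]: print("ledge sc",onz("scene",*S(*v),.074))
for v in [(168,235),(290,214)]: print("handle",onz("top",*T(*v),.147))
for v in [(207,70),(240,47)]: print("handle sc",onz("scene",*S(*v),.15))
im=cv2.imread("pics/top0.png")
bl=blobs(im,(100,120,40),(128,255,255),4); bl=[b for b in bl if b[0][0]>200 and b[0][1]>190]; print(bl)
for b in bl: print(onz("top",*b[0],.112),onz("top",*b[0],.06))
print("slide sc",onz("scene",361,158.6,.107))
print("orange",onz("top",170.8,228,.059),onz("scene",210.3,286.7,.055),tri((210.3,286.7),(170.8,228)))
print("blue",onz("scene",273.1,264.7,.055))
```

```text
deck FL [0.4249 0.0178 0.095 ]
deck FR [ 0.4443 -0.1511  0.095 ]
deck BL [0.6455 0.0484 0.095 ]
deck BR [ 0.6627 -0.1202  0.095 ]
deck scene [0.6443 0.0337 0.095 ]
deck scene [0.4228 0.0199 0.095 ]
deck scene [ 0.4467 -0.1627  0.095 ]
ledge [0.5534 0.0733 0.074 ]
ledge [0.5548 0.0396 0.074 ]
ledge [0.4677 0.0265 0.074 ]
ledge [0.465  0.0641 0.074 ]
ledge sc [0.5542 0.0448 0.074 ]
ledge sc [0.5502 0.0769 0.074 ]
ledge sc [0.4679 0.0329 0.074 ]
ledge sc [0.4626 0.0629 0.074 ]
handle [ 0.5099 -0.0109  0.147 ]
handle [ 0.5225 -0.0953  0.147 ]
handle sc [ 0.5137 -0.0223  0.15  ]
handle sc [ 0.5191 -0.0837  0.15  ]
[([372.3, 214.4], [368, 212, 9, 6, 45]), ([217.2, 243.0], [213, 239, 9, 9, 58])]
[ 0.4601 -0.0619  0.112 ] [ 0.467  -0.0744  0.06  ]
[0.3997 0.3153 0.112 ] [0.4038 0.3194 0.06  ]
slide sc [ 0.4593 -0.0593  0.107 ]
orange [0.4444 0.436  0.059 ] [0.4477 0.4359 0.055 ] (array([0.4452, 0.4369, 0.0573]), np.float64(0.0015794176803733922))
blue [0.4056 0.321  0.055 ]
```

```bash
cat > g.py <<'E'
import sys
from h import *
from scipy.spatial.transform import Rotation as Ro
# usage: g.py x y z yaw [tilt]: row to reach TCP pose (tool down, tilt about counter y)
def row(p,yaw,tilt=0,ax=.125):
    s=state(); R0=Ro.from_euler("xyz",s["ee_rot"])
    R1=Ro.from_rotvec(tilt*np.array([-np.sin(ax),np.cos(ax),0]))*Ro.from_euler("xyz",[np.pi,0,yaw])
    return np.r_[R0.inv().apply(np.array(p)-s["eef_pos"])/.5,(R0.inv()*R1).as_rotvec()/(np.pi/2)].round(4)
if __name__=="__main__":
    a=list(map(float,sys.argv[1:])); print(row(a[:3],*a[3:]).tolist())
E
python3 g.py .48 -.2 .3 1.696
```

```text
[0.8374, -0.583, -0.1379, -0.0005, -0.0007, -0.9271]
```

Emit:
move_arm --pt "0.837 -0.583 -0.138 0 0 -0.927 1" --pt "0.837 -0.583 -0.138 0 0 -0.927 1" --pt "0.837 -0.583 -0.138 0 0 -0.927 1" --pt "0.837 -0.583 -0.138 0 0 -0.927 1" --pt "0.837 -0.583 -0.138 0 0 -0.927 1"

```text
clock: 0.72
eef_pos: [0.3482, -0.3488, 0.2732]
ee_rot: [3.142, -0.0, 1.183]
contact_force: [0.7, -0.2, -0.3]
grip_width: 0.0855
grip_force: 0.0
```

```bash
python3 g.py .5 .02 .3 1.696
```

```text
[0.7977, 0.0021, -0.0535, 0.0, -0.0, -0.3265]
```

Emit:
move_arm --pt "0.798 0.002 -0.053 0 0 -0.326 1" --pt "0.798 0.002 -0.053 0 0 -0.326 1" --pt "0.798 0.002 -0.053 0 0 -0.326 1" --pt "0.798 0.002 -0.053 0 0 -0.326 1" --pt "0.798 0.002 -0.053 0 0 -0.326 1"

```text
clock: 1.35
eef_pos: [0.468, -0.0609, 0.2939]
ee_rot: [3.141, 0.0, 1.689]
contact_force: [0.8, 0.0, -0.5]
grip_width: 0.0855
grip_force: 0.0
```

```bash
python3 g.py .445 .4365 .2 1.696
```

```text
[0.9932, 0.072, 0.1875, 0.0001, 0.0001, -0.0043]
```

Emit:
move_arm --pt "0.993 0.072 0.05 0 0 -0.004 1" --pt "0.993 0.072 0.05 0 0 -0.004 1" --pt "0.993 0.072 0.1 0 0 -0.004 1" --pt "0.993 0.072 0.187 0 0 -0.004 1" --pt "0.993 0.072 0.187 0 0 -0.004 1"

```text
clock: 1.98
eef_pos: [0.4529, 0.2468, 0.2486]
ee_rot: [3.141, 0.0, 1.696]
contact_force: [0.9, -0.3, 0.0]
grip_width: 0.0858
grip_force: 0.0
```

```bash
python3 g.py .445 .4365 .16 1.696
```

```text
[0.3784, 0.0316, 0.1772, 0.0002, 0.0001, -0.0001]
```

Emit:
move_arm --pt "0.378 0.032 0.177 0 0 0 1" --pt "0.378 0.032 0.177 0 0 0 1" --pt "0.378 0.032 0.177 0 0 0 1" --pt "0.378 0.032 0.177 0 0 0 1" --pt "0.378 0.032 0.177 0 0 0 1"

```text
clock: 2.6
eef_pos: [0.4444, 0.4349, 0.1588]
ee_rot: [-3.139, 0.001, 1.698]
contact_force: [0.0, -0.4, 0.0]
grip_width: 0.0855
grip_force: 0.0
```

```bash
python3 g.py .445 .4365 .017 1.696; python3 -c "
from h import *
s=state();print(s['eef_pos'],s['joint_positions'])
im=read_camera('scene');print(blobs(im,(8,180,120),(22,255,255)))"
```

```text
[0.0033, 0.0023, 0.2836, -0.0018, 0.0008, 0.0011]
[0.44442763 0.43492952 0.15880499] [ 5.64661313e-01  1.72491135e-01  4.00479691e-02  1.44140871e+00
 -3.65044000e-05  2.00850560e+00]
[([210.4, 287.1], [204, 281, 14, 14, 144])]
```

Emit:
move_arm --pt "0 0 0.1 0 0 0 1" --pt "0 0 0.2 0 0 0 1" --pt "0.003 0.002 0.283 0 0 0 1" --pt "0.003 0.002 0.283 0 0 0 1" --pt "0.003 0.002 0.283 0 0 0 1" --squeeze 20

```text
clock: 3.28
eef_pos: [0.4479, 0.4359, 0.0217]
ee_rot: [3.139, -0.001, 1.695]
contact_force: [0.8, 0.9, 0.1]
grip_width: 0.0856
grip_force: 0.0
```

Emit:
move_arm --pt "0 0 0 0 0 0 0" --pt "0 0 0 0 0 0 0" --pt "0 0 0 0 0 0 0" --pt "0 0 0 0 0 0 0" --pt "0 0 0 0 0 0 0"

```text
clock: 3.9
eef_pos: [0.4468, 0.4361, 0.0198]
ee_rot: [3.141, -0.0, 1.696]
contact_force: [-0.8, 0.1, 5.4]
grip_width: 0.027
grip_force: 20.4
```

Emit:
move_arm --pt "0 0 -0.1 0 0 0 0" --pt "0 0 -0.2 0 0 0 0" --pt "0 0 -0.3 0 0 0 0" --pt "0 0 -0.38 0 0 0 0" --pt "0 0 -0.38 0 0 0 0"

```text
clock: 4.53
eef_pos: [0.448, 0.4369, 0.213]
ee_rot: [3.136, -0.002, 1.696]
contact_force: [-0.1, 0.6, -1.2]
grip_width: 0.0272
grip_force: 20.0
```

```bash
python3 g.py .510 .055 .2 1.696;python3 -c "
from h import *
s=state();print(s['eef_pos'])
for n in ('scene','top'):
 im=read_camera(n);cv2.imwrite(f'pics/l{n}.png',im);print(blobs(im,(8,180,120),(22,255,255)))"
```

```text
[-0.7733, 0.0278, 0.0244, 0.0034, -0.0015, -0.0002]
[0.44797684 0.43686066 0.21303936]
[([199.3, 193.5], [194, 187, 11, 15, 113])]
[]
```

Emit:
move_arm --pt "-0.1 0.004 0 0 0 0 0" --pt "-0.2 0.008 0 0 0 0 0" --pt "-0.32 0.012 0 0 0 0 0" --pt "-0.44 0.016 0 0 0 0 0" --pt "-0.54 0.02 0 0 0 0 0"

```text
clock: 5.25
eef_pos: [0.4892, 0.1671, 0.2071]
ee_rot: [-3.139, 0.0, 1.695]
contact_force: [0.3, 0.1, 0.0]
grip_width: 0.0269
grip_force: 20.0
```

```bash
python3 g.py .510 .055 .2 1.696
```

```text
[-0.2277, 0.0134, 0.0142, -0.0018, 0.0001, -0.0005]
```

Emit:
move_arm --pt "-0.1 0.005 0.005 0 0 0 0" --pt "-0.18 0.01 0.014 0 0 0 0" --pt "-0.228 0.013 0.014 0 0 0 0" --pt "-0.228 0.013 0.014 0 0 0 0" --pt "-0.228 0.013 0.014 0 0 0 0"

```text
clock: 5.88
eef_pos: [0.5101, 0.0575, 0.2011]
ee_rot: [-3.14, -0.001, 1.696]
contact_force: [-0.8, -0.4, -0.2]
grip_width: 0.0271
grip_force: 20.0
```

```bash
python3 g.py .510 .055 .125 1.696;python3 -c "
from h import *
s=state();print(s['eef_pos'])
A=[]
for n in ('scene','top'):
 im=read_camera(n);print(blobs(im,(8,180,120),(22,255,255)))
 x,y=map(int,proj(n,np.array([.51,.055,.12])));A.append(cv2.resize(im[y-60:y+60,x-60:x+60],(390,390),interpolation=cv2.INTER_CUBIC));print(x,y)
cv2.imwrite('pics/d.png',np.hstack(A))"
```

```text
[-0.0051, -0.0005, 0.1522, -0.0011, -0.0004, -0.0002]
[0.51007349 0.05751144 0.20112428]
[([319.9, 116.1], [315, 113, 10, 9, 56])]
316 163
[]
323 194
```

View pics/d.png

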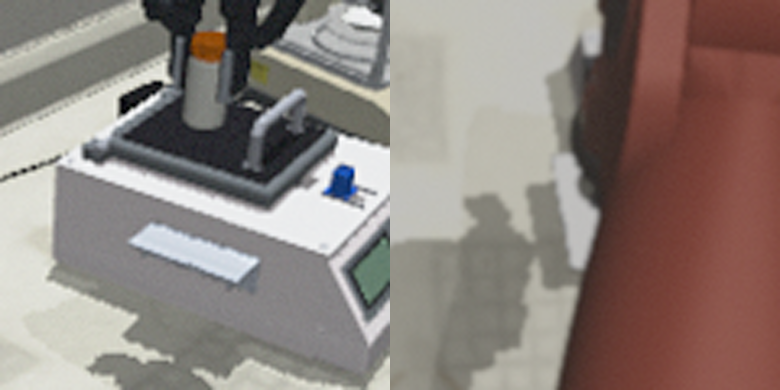

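The left half of that picture shows the vial upright between the fingers, its base at about (205,125), with the ledge at (195,255) below it. I'll lower it to just above the ledge.

Emit:
move_arm --pt "-0.002 0 0.06 0 0 0 0" --pt "-0.004 0 0.12 0 0 0 0" --pt "-0.004 0 0.17 0 0 0 0" --pt "-0.004 0 0.17 0 0 0 0" --pt "-0.004 0 0.17 0 0 0 0"

```text
clock: 6.6
eef_pos: [0.5113, 0.0553, 0.1183]
ee_rot: [3.141, 0.0, 1.696]
contact_force: [0.3, 0.1, -0.1]
grip_width: 0.0274
grip_force: 20.0
```

```bash
python3 g.py .510 .0555 .095 1.696;python3 -c "
from h import *
s=state();print(s['eef_pos'])
im=read_camera('scene')
cv2.imwrite('pics/e.png',cv2.resize(im[100:220,250:390],(700,600),interpolation=cv2.INTER_CUBIC))"
```

```text
[0.0007, -0.0027, 0.0466, 0.0007, 0.0002, 0.0003]
[0.51134246 0.05532533 0.11829735]
```

View pics/e.png

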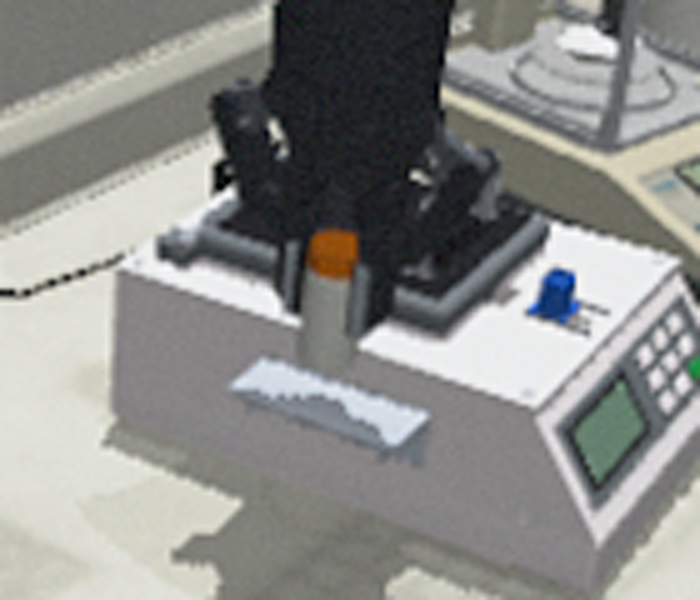

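The vial's base is at about (327,360) in this crop, just above the middle of the ledge (330,402).

```bash
python3 -c "
from h import *
f=lambda p:print(np.round((np.array(proj('scene',np.array(p)))-[250,100])*5,1))
f([.5113,.0553,.0985]);f([.5113,.0553,.074]);f([.51,.053,.074]);f([.51,.045,.074]);f([.51,.061,.074])
m=np.zeros
im=cv2.imread('pics/scene0.png')[100:220,250:390]; g=cv2.cvtColor(im,cv2.COLOR_BGR2HSV)
mk=cv2.inRange(im,(215,200,180),(255,255,255))
n,l,s,c=cv2.connectedComponentsWithStats(mk)
print([(c[i]*5+2.5,s[i]) for i in range(1,n) if s[i,4]>40])"
```

```text
[325.7 355.4]
[321.1 400. ]
[326.2 399.2]
[336.2 392.9]
[316.1 405.6]
[(array([470.54632427, 316.42749245]), array([ 25,  45, 110,  36, 993], dtype=int32)), (array([329.41881919, 403.20110701]), array([ 47,  72,  38,  17, 271], dtype=int32))]
```

Emit:
move_arm --pt "-0.002 -0.004 0.015 0 0 0 0" --pt "-0.004 -0.004 0.03 0 0 0 0" --pt "-0.004 -0.004 0.042 0 0 0 0" --pt "-0.004 -0.004 0.046 0 0 0 0" --pt "-0.004 -0.004 0.046 0 0 0 0"

```text
clock: 7.28
eef_pos: [0.5092, 0.0527, 0.0942]
ee_rot: [-3.142, 0.0, 1.696]
contact_force: [-0.2, -0.4, -0.3]
grip_width: 0.0274
grip_force: 20.0
```

Emit:
move_arm --pt "0 0 0.002 0 0 0 0" --pt "0 0 0.003 0 0 0 0" --pt "0 0 0.003 0 0 0 0"

```text
clock: 7.65
eef_pos: [0.5095, 0.0527, 0.0938]
ee_rot: [3.141, 0.0, 1.696]
contact_force: [-4.4, -0.8, 8.8]
grip_width: 0.0273
grip_force: 20.8
```

Emit:
move_arm --pt "0 0 0 0 0 0 0.4" --pt "0 0 0 0 0 0 0.5" --pt "0 0 0 0 0 0 0.7" --pt "0 0 0 0 0 0 0.8" --pt "0 0 0 0 0 0 0.8"

```text
clock: 8.28
eef_pos: [0.5092, 0.0527, 0.0926]
ee_rot: [-3.142, 0.0, 1.696]
contact_force: [0.8, 0.1, -0.6]
grip_width: 0.0685
grip_force: 0.0
```

Emit:
move_arm --pt "0 0 -0.04 0 0 0 0.8" --pt "0 0 -0.1 0 0 0 0.8" --pt "0 0 -0.2 0 0 0 0.8" --pt "0 0 -0.28 0 0 0 0.8" --pt "0 0 -0.28 0 0 0 0.8"

```text
clock: 8.9
eef_pos: [0.5108, 0.0525, 0.2362]
ee_rot: [3.136, 0.002, 1.696]
contact_force: [0.5, -0.1, -0.0]
grip_width: 0.0682
grip_force: 0.0
```

```bash
python3 g.py .515 -.053 .22 1.696;python3 -c "
from h import *
im=read_camera('scene');print(blobs(im,(8,180,120),(22,255,255)), proj('scene',np.array([.509,.0525,.128])))
b=blobs(im,(8,180,120),(22,255,255))[0][0];print(onz('scene',*b,.129))
cv2.imwrite('pics/f.png',cv2.resize(im[100:220,250:390],(700,600),interpolation=cv2.INTER_CUBIC))"
```

```text
[-0.2103, -0.0182, 0.0326, 0.0034, 0.001, -0.0002]
[([317.6, 159.4], [313, 156, 10, 9, 63])] (np.float64(317.8463189663827), np.float64(159.91875502520543))
[0.50985645 0.05243802 0.129     ]
```

View pics/f.png

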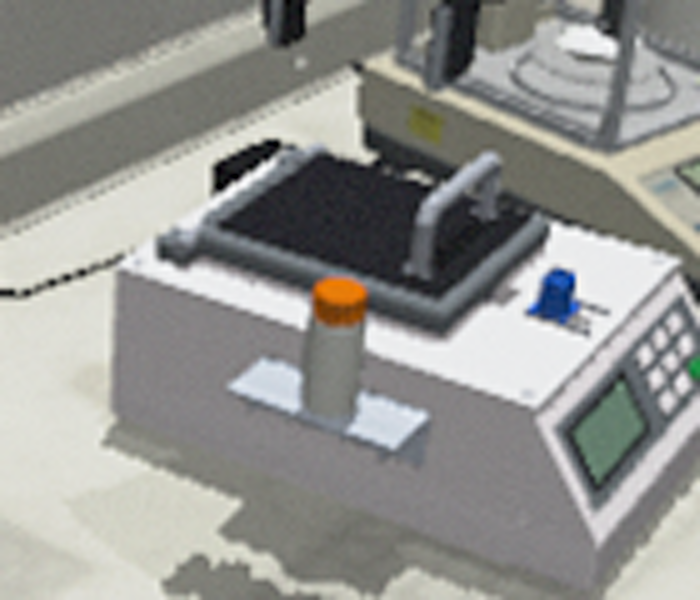

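The vial stands upright and free near the ledge's centre (base about (330,410)), and the handle runs from (425,215) to (490,160). Next I'll move to the handle.

Emit:
move_arm --pt "-0.1 -0.01 0 0 0 0 0.8" --pt "-0.2 -0.018 0.01 0 0 0 0.8" --pt "-0.21 -0.02 0.03 0 0 0 0.7" --pt "-0.21 -0.02 0.03 0 0 0 0.6" --pt "-0.21 -0.02 0.03 0 0 0 0.6"

```text
clock: 9.57
eef_pos: [0.5122, -0.0516, 0.2174]
ee_rot: [-3.141, -0.0, 1.697]
contact_force: [-0.3, 0.2, 0.8]
grip_width: 0.0511
grip_force: 0.0
```

```bash
python3 g.py .516 -.053 .131 1.696
```

```text
[-0.0038, 0.0074, 0.1728, -0.0004, -0.0003, 0.0005]
```

Emit:
move_arm --pt "-0.003 0.007 0.05 0 0 0 0.6" --pt "-0.003 0.007 0.1 0 0 0 0.6" --pt "-0.003 0.007 0.15 0 0 0 0.6" --pt "-0.003 0.007 0.173 0 0 0 0.6" --pt "-0.003 0.007 0.173 0 0 0 0.6"

```text
clock: 10.2
eef_pos: [0.5158, -0.0531, 0.131]
ee_rot: [-3.141, -0.0, 1.697]
contact_force: [0.9, 0.2, -0.1]
grip_width: 0.051
grip_force: 0.0
```

Emit:
move_arm --pt "0 0 0 0 0 0 0.3" --pt "0 0 0 0 0 0 0.1" --pt "0 0 0 0 0 0 0" --pt "0 0 0 0 0 0 0" --pt "0 0 0 0 0 0 0" --squeeze 30

```text
clock: 10.82
eef_pos: [0.5183, -0.0538, 0.1323]
ee_rot: [3.136, 0.0, 1.696]
contact_force: [10.6, 2.1, -2.9]
grip_width: 0.0085
grip_force: 31.0
```

Emit:
move_arm --pt "0 0.005 -0.004 0 0 0 0" --pt "0 0.005 -0.008 0 0 0 0" --pt "0 0.005 -0.012 0 0 0 0" --pt "0 0.005 -0.012 0 0 0 0" --pt "0 0.005 -0.012 0 0 0 0"

```text
clock: 11.45
eef_pos: [0.5201, -0.0535, 0.1376]
ee_rot: [3.138, 0.0, 1.696]
contact_force: [9.6, 1.2, -7.4]
grip_width: 0.0089
grip_force: 30.5
```

Emit:
move_arm --pt "0 0.004 -0.004 0 0 0 0" --pt "0 0.006 -0.008 0 0 0 0" --pt "0 0.006 -0.012 0 0 0 0" --pt "0 0.006 -0.012 0 0 0 0"

```text
clock: 11.95
eef_pos: [0.5226, -0.0531, 0.1435]
ee_rot: [3.139, 0.0, 1.696]
contact_force: [8.7, -0.6, -6.5]
grip_width: 0.0085
grip_force: 30.3
```

```bash
python3 -c "
from h import *
im=read_camera('scene')
cv2.imwrite('pics/k.png',cv2.resize(im[80:200,250:390],(700,600),interpolation=cv2.INTER_CUBIC))"
```

```text
(no output)
```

View pics/k.png

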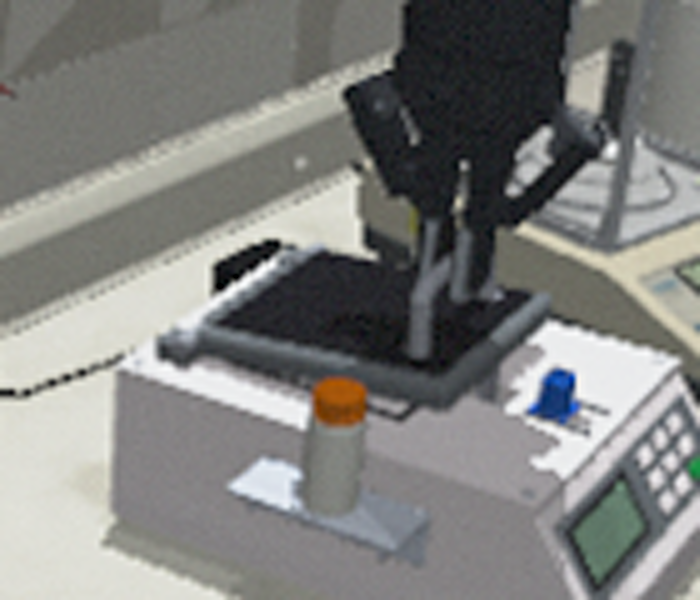

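The lid is clearly up: there is a shadow gap under its front edge at (435,395) while the slide is still home at (555,395). So the catch isn't holding it, and I'll lift it along its arc.

Emit:
move_arm --pt "0 0.014 -0.016 0 0 0 0" --pt "0 0.022 -0.032 0 0 0 0" --pt "0 0.034 -0.046 0 0 0 0" --pt "0 0.045 -0.061 0 0 0 0" --pt "0 0.045 -0.061 0 0 0 0"

```text
clock: 12.62
eef_pos: [0.5424, -0.0504, 0.1749]
ee_rot: [-3.138, 0.0, 1.695]
contact_force: [-10.9, -2.2, 6.0]
grip_width: 0.0087
grip_force: 30.8
```

Emit:
move_arm --pt "0 0.022 -0.026 0 0 0 0" --pt "0 0.038 -0.037 0 0 0 0" --pt "0 0.053 -0.047 0 0 0 0" --pt "0 0.07 -0.055 0 0 0 0" --pt "0 0.07 -0.055 0 0 0 0"

```text
clock: 13.25
eef_pos: [0.5782, -0.0455, 0.2034]
ee_rot: [-3.141, 0.0, 1.696]
contact_force: [-9.8, 2.3, 12.0]
grip_width: 0.0088
grip_force: 31.1
```

Emit:
move_arm --pt "0 0.008 -0.01 0 0 0 0" --pt "0 0.022 -0.017 0 0 0 0" --pt "0 0.037 -0.022 0 0 0 0" --pt "0 0.05 -0.026 0 0 0 0" --pt "0 0.05 -0.026 0 0 0 0"

```text
clock: 13.88
eef_pos: [0.6037, -0.0421, 0.2142]
ee_rot: [-3.141, -0.001, 1.696]
contact_force: [-2.9, 4.9, -4.6]
grip_width: 0.0088
grip_force: 29.6
```

```bash
python3 -c "
from h import *
s=state();print(s['eef_pos'],s['contact_force'],s['grip_force'])
A=[]
for n,(a,b) in (('scene',(60,260)),('top',(120,320))):
 im=read_camera(n);A.append(cv2.resize(im[a:a+130,b:b+130],(400,400),interpolation=cv2.INTER_CUBIC))
cv2.imwrite('pics/m.png',np.hstack(A))"
```

```text
[ 0.60374451 -0.04207689  0.2142074 ] [-2.877711    4.86801869 -4.57277244] 29.601846635341644
```

View pics/m.png

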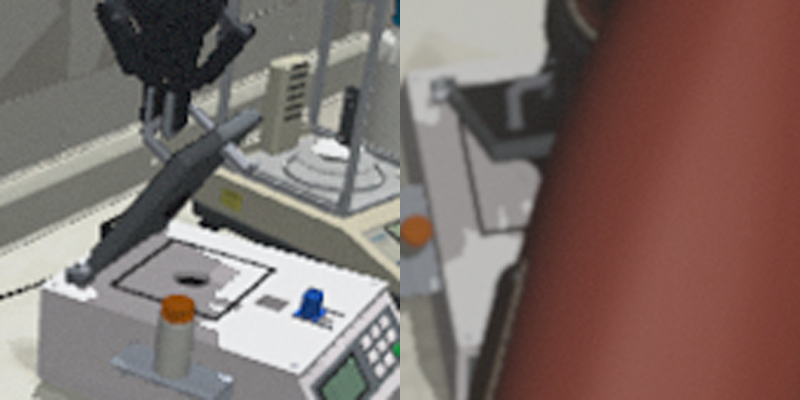

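The lid is up at a steep angle, held by the fingers at about (165,120). The vial at (175,335) stands untouched. I'll add a bit of margin and let it settle.

Emit:
move_arm --pt "0 0.01 -0.003 0 0 0 0" --pt "0 0.02 -0.005 0 0 0 0" --pt "0 0.024 -0.005 0 0 0 0" --pt "0 0.024 -0.005 0 0 0 0" --pt "0 0.024 -0.005 0 0 0 0"

```text
clock: 14.6
eef_pos: [0.6153, -0.0405, 0.2169]
ee_rot: [-3.141, -0.001, 1.696]
contact_force: [-3.9, 5.3, -2.9]
grip_width: 0.0085
grip_force: 29.5
```

Emit:
move_arm --pt "0 0 0 0 0 0 0" --pt "0 0 0 0 0 0 0" --pt "0 0 0 0 0 0 0" --pt "0 0 0 0 0 0 0"

```text
clock: 15.1
eef_pos: [0.6153, -0.0405, 0.2169]
ee_rot: [-3.141, -0.001, 1.696]
contact_force: [-2.8, 5.4, -2.0]
grip_width: 0.0088
grip_force: 29.5
```

```bash
python3 -c "
from h import *
im=read_camera('scene');b=blobs(im,(8,180,120),(22,255,255))[0][0];print(b,onz('scene',*b,.129),blobs(im,(105,170,80),(125,255,255)))
cv2.imwrite('pics/n.png',cv2.resize(im[60:190,260:390],(600,600),interpolation=cv2.INTER_CUBIC))"
```

```text
[317.7, 159.6] [0.5091279  0.05304881 0.129     ] [([361.0, 158.7], [356, 154, 9, 10, 52]), ([273.2, 264.7], [267, 259, 13, 13, 131])]
```

View pics/n.png

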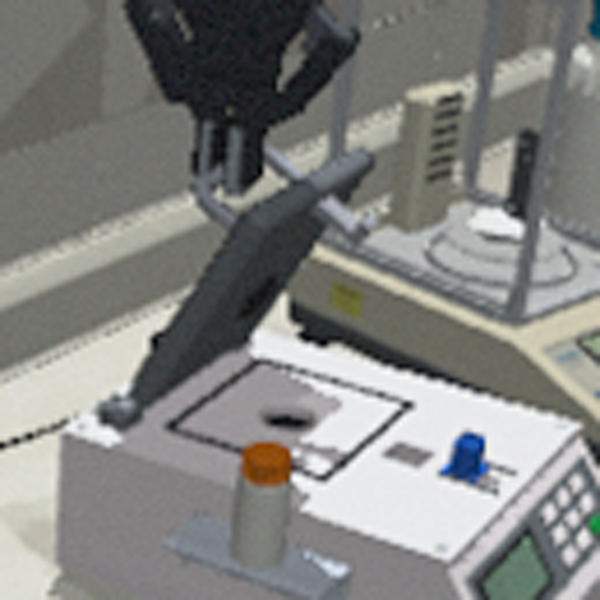

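The lid's left edge runs from the hinge at (118,408) to its front corner at (250,210). I'll check the opening angle from those two points.

```bash
python3 -c "
from h import *
u=np.array([.9922,.1247,0]);v=np.array([-.1247,.9922,0])
for w in (.060,.066,.071):
  P=[]
  for x,y in((118,408),(250,212)):
    o,d=ray('scene',260+x/4.615-.4,60+y/4.615-.4); c=np.array([.54,-.051,0])
    X=o+d*(w-(o-c)@v)/(d@v); P.append([(X-c)@u,X[2]])
  P=np.array(P);e=P[1]-P[0];print(P.round(3),np.hypot(*e),np.arctan2(e[1],-e[0]))"
```

```text
[[0.1   0.102]
 [0.03  0.234]] 0.14869194275296188 1.0794459004701111
[[0.096 0.106]
 [0.027 0.236]] 0.14755505396360274 1.0794459004701114
[[0.093 0.109]
 [0.024 0.238]] 0.1466076466391365 1.0794459004701127
```

The opening comes out at 1.08 rad, the length matches the lid, and the arm is still. I'm handing in.

```bash
python3 -c "
from workcell import *
print(job_done())"
```

```text
the job is handed in; nothing more can be done
None
```

The orange-capped vial stands released on the ledge, and the lid opened with the slide still home because the catch wasn't holding it; I handed in with it held at about 1.08 rad (62°) and the blue vial unmoved, but no verdict came back.

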